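# Register the belt-tip die and close the die press

### The job

Get the hand press ready for setting its depth: on the drawn-out tray, push the belt-tip die squarely into the corner made by the two fences, snug against both, then push the tray fully home under the press so that the die is still in its corner. Only push: the die stays lying on the tray and is never picked up or tipped. Leave the other things on the bench where they are.

Things in the scene. Friction and masses are not known exactly. Their poses are not given: they have to be found in the camera images.
- press: Dark green hand die press, fixed. Origin: on the bench under the centre of its platen. x points the way the tray goes in (towards the column), y across, z up. Bed plate x -360..170, y -140..140, top at z 22 mm. Steel platen x -80..80, y -95..95, underside z 105. Head over it x -95..170, y -75..75, z 237..312; column x 85..170. Handwheel to z 357, lever on the -y side to z 500 mm.
- tray (a joint): How far the tray of the press is still drawn out (m): 0 = fully home against its rubber stops, 0.22 = fully out. Needs about 9 N to slide and stays where it is left. A push of more than that on the die, once it is against the back fence, moves the tray as well.
- register (a point): Inside corner of the two fences, on the tray's top face (z 50 mm); moves with the tray, axes as the press. The tray is a flat aluminium plate 12 mm thick, its top x -203..47, y -60..190 mm from here. Fences: dark steel bars 15 mm wide, 10 mm high. Back fence: face at x = 0, bar behind it (+x), y -15..170. Side fence: face at y = 0, bar on the -y side, x -85..0.
- handle (a point): Middle of the round pull bar at the front of the tray, 35 mm in front of the tray's front edge, 44 mm above the bench; bar about 110 mm long along y and 10 mm thick, the bed's top 22 mm below its axis. Pushing it along the press's +x slides the tray home.
- die: Belt-tip cutting die lying on the tray: plywood 66 x 130 x 18 mm, a narrow pointed steel blade outline standing 7 mm above it; 0.15 to 0.35 kg. Origin: centre of underside; x along the short side, y along the long side, z up. In place its axes are parallel to the register's: +x long edge against the back fence, -y end (to which the blade points) against the side fence.
- die_corner (a point): The die's lower corner at its own (+33, -65) mm; belongs in the register corner.
- die_far_end (a point): The die's lower corner at its own (+33, +65) mm: the other end of the long edge that belongs against the back fence.
- spare_die: Bystander: square plywood die 90 x 90 x 18 mm with a round blade, on the bench. Origin: centre of underside.
- mallet: Bystander: hammer lying on the bench, handle along its -x.
- beveler: Bystander: edge tool with a handle, lying on the bench along its x.
- dye_bottle: Bystander: amber bottle, 54 mm across, 130 mm high, standing on the bench. Origin: centre of underside.
- cream_jar: Bystander: jar with lid, 68 mm across, 60 mm high, on the bench beside the press's column. Origin: centre of underside.
- rivet_bowl: Bystander: small steel bowl, 84 mm across, 32 mm high, on the bench off the front end of the bed. Origin: centre of underside.
- weight: Bystander: brass knobbed weight, 60 mm across, 70 mm high, on the bench beside the platen, on the +y side of the bed. Origin: centre of underside.
Not all that is in view belongs to the job. Leave any purple or red look-alike of the die alone.

How it is judged:
On the way, in this order (a step that is already met when the one before it is completed fails the run):
1. the die lies snug against both fences (x of die_corner in the frame of register between -0.004 and 0.005 m and x of die_far_end in the frame of register above -0.004 m and y of die_corner in the frame of register between -0.005 and 0.004 m and z of die in the frame of register below 0.004 m), for 0.2 s.
2. the tray is pushed home (value of joint tray below 0.004 m), for 0.2 s.
At the end, for the whole second after the job is handed in: The tray is within 4 mm of fully home, and on it the die lies flat and at rest, both ends of its long edge within 4 mm of the back fence and its end within 4 mm of the side fence (all of step 1 and value of joint tray below 0.004 m and linear speed of die below 0.01 m/s); the robot touches nothing.
It fails at once if the die was picked up or tipped (z of die in the frame of register above 0.008 m or angle between die's own z axis and vertical above 0.15 rad).
It fails at once if the die fell off the tray (z of die in the frame of register below -0.01 m).
It fails at once if another thing on the bench was disturbed (distance of any of spare_die, mallet, beveler, dye_bottle, cream_jar, rivet_bowl, weight from where it was at the start of the episode above 0.015 m).
It also fails if it takes over 72 s, if anything falls off the work surface, if the arm or the gripper's body presses on something with over 40 N, if the wrist force passes 120 N, or if a joint passes its speed limit or range.

### The arm

A 7-joint arm with a two-finger parallel gripper is mounted at the origin on the work surface. World frame = base frame: x ahead of the robot, y to its left, z up, the work surface at z = 0. Lengths are in m, angles in rad, forces in N, time in s.
With the tool pointing down it reaches from about 0.425 to 0.95 m from the base axis. Payload 4.7 kg.
Tool frame: the origin (TCP) lies on the centre line of the jaws, within the pads' length; the fingertips stand robot.nose_length ahead of it and the grasp point (between the pads) lies 8 mm behind it (robot.nose_length is the distance from the TCP to the fingertips, in m); z points along the fingers, y is the line along which they close (so a half turn about z gives the same grasp; the last joint's range is limited). The gripper opens to 85 mm and grips with 20 to 120 N. Pads are 22 mm wide; open, the fingers measure 114 mm over their backs; the gripper's body (76 mm by 85 mm) begins 54 mm behind the grasp point. The pads swing forward as they close: fully open they stand 13 mm farther back than shut.
Start: joints at [1.172, 0.469, -0.049, 1.532, 0.024, 1.141, -0.082], TCP at [0.244, -0.629, 0.242] pointing down, gripper open.
Joint ranges: [-2.59, 2.59], [-0.33, 1.99], [-1.39, 1.29], [0.1, 2.45], [-1.04, 4.18], [0.21, 1.99], [-2.66, 2.66]. Speed limits (rad/s): [2.57, 2.57, 3.14, 3.14, 3.14, 3.14, 3.14].

### API

Orientations are given as [roll, pitch, yaw] about the fixed x, y, z axes, in that order (R = Rz(yaw) Ry(pitch) Rx(roll)).
In Python, from plant import robot gives the robot as it stands. Calls block until the motion is done:
- robot.goto(position, orientation): joint-space move of the TCP to a pose.
- robot.move_straight(position, vel=0.15, attitude=None, contact_N=None): straight line of the TCP; attitude=None keeps the orientation; vel is the mean speed in m/s. With contact_N (N) it stops when the force on the tool has changed by that much, and returns True; else False.
- robot.move_joints(angles): joint-space move.
- robot.grip(opening, strength=None): opening from 0.0 (shut) to 1.0 (fully open); strength is the grip in N (None keeps the last); returns when the fingers have stopped.
- robot.sleep(seconds).
- robot.inverse_kinematics(position, orientation): joint angles nearest the present ones, or None.
- robot.sense(): the state.
- robot.grab_frame(name): name is "side" or "top" or "wrist"; returns a dict with "image" (384x512x3 uint8, red, green, blue), "range_z" (384x512 float32, m along the optical axis (not along the pixel's ray), 0 where there is no reading), "fx", "fy", "cx", "cy" (pixels), "R" (3x3) and "t" (3): a world point X has camera coordinates R X + t. Camera axes: x right, y down, z forward; pixel columns grow to the right and rows downward; lengths in m; the calibration is good to about 2 mm. A picture is of the moment at which its call begins.
A pose or a line that the arm cannot do raises robot.IKError and nothing moves.
- robot.close_job(): hands the job in; it is judged then, once.
The state is a dict: "t": time; "joint_pos": joint angles; "joint_velocities": joint speeds; "effort": joint torques, N m; "tcp_pos": TCP position; "tcp_rot": TCP orientation; "wrist_force": force on the tool from outside, world axes, zero at the start; "torque": the same for the moment, N m; "opening": opening from 0.0 (shut) to 1.0 (fully open); "gripper_force": force on a finger pad.
Only numpy, scipy, OpenCV 4.12 (cv2) and the standard library are available. Lean on these libraries where they do the work, as an engineer would, in place of code of your own. Each camera call takes 0.05 s, during which the arm holds its last target. There are 200 camera calls.

## Working session

There is one attempt and no reset: what is moved stays moved. The work goes in short steps, each a Python script; the robot and the scene stay as the last script left them, time stands still between calls to the robot, and variables do not carry over. Pictures are saved under pics/ and viewed, at most 10 in all, crops included, and the job is handed in when it is done.

```bash
ls; mkdir -p pics
cat > h.py <<'E'
import numpy as np, cv2
from plant import robot
def save(f,n): cv2.imwrite('pics/'+n+'.png', cv2.cvtColor(f['image'],cv2.COLOR_RGB2BGR))
def world(f,u,v,z=None):
    "pixel -> world: by depth, or onto plane z"
    R,t=f['R'],f['t']; d=np.array([(u-f['cx'])/f['fx'],(v-f['cy'])/f['fy'],1.])
    C=-R.T@t; D=R.T@d
    s=f['range_z'][int(round(v)),int(round(u))] if z is None else (z-C[2])/D[2]
    return C+s*D
def pix(f,X):
    c=f['R']@np.asarray(X)+f['t']; return np.array([f['fx']*c[0]/c[2]+f['cx'],f['fy']*c[1]/c[2]+f['cy']])
def cloud(f):
    v,u=np.mgrid[:384,:512]; s=f['range_z']
    P=np.stack([(u-f['cx'])/f['fx']*s,(v-f['cy'])/f['fy']*s,s],-1)
    return (P-f['t'])@f['R']
E
python3 - <<'E'
from h import *
import pickle
F={n:robot.grab_frame(n) for n in('top','side')}
pickle.dump(F,open('f0.pkl','wb'))
for n in F: save(F[n],n+'0'); print(n,-F[n]['R'].T@F[n]['t'],F[n]['R'][2])
print(robot.nose_length,robot.sense())
E
```

```text
pics
top [0.19355073 0.03890693 1.61703251] [ 0.20836929  0.00720765 -0.97802367]
side [1.13276226 0.84086195 1.5236596 ] [-0.34909414 -0.44739152 -0.82339183]
0.011 {'t': 0.1, 'joint_pos': array([ 1.17208166,  0.46936855, -0.04859578,  1.53356781,  0.02407862,
        1.14098163, -0.08233721]), 'joint_velocities': array([-0.00197612, -0.00097045,  0.00115235, -0.00202257, -0.00029092,
        0.00010493, -0.00188914]), 'effort': array([ 9.27702167e-04, -5.11513996e+01, -4.70333768e-02, -2.38390857e+01,
        1.07693556e-02,  4.33194087e-03, -6.07927575e-06]), 'tcp_pos': array([ 0.24381375, -0.62889445,  0.24136392]), 'tcp_rot': array([-3.13985225e+00,  3.98108272e-05,  3.69798166e-01]), 'wrist_force': array([-0.52781759,  0.15578662,  0.17621056]), 'torque': array([ 0.00747086, -0.00674591,  0.01413258]), 'gripper_force': 0.0, 'opening': 1.0018526091904363}
```

View pics/top0.png

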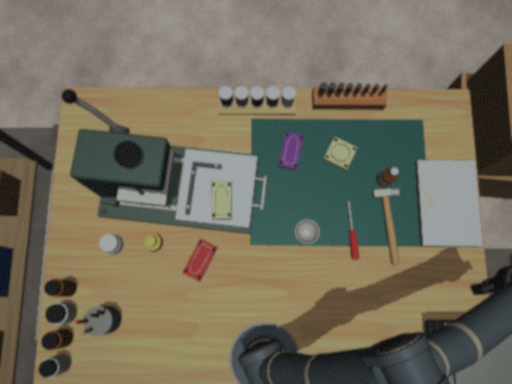

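View pics/side0.png

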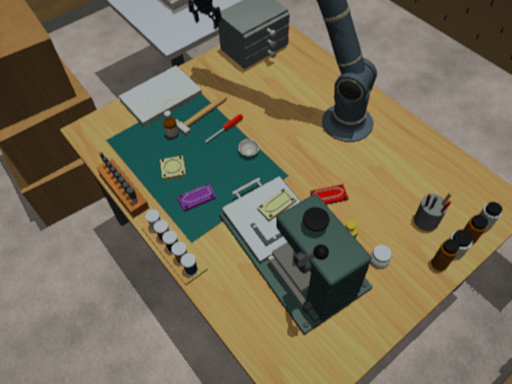

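Candidates in the top view: the yellow-cream die on the tray at (222,200), the purple one at (291,150), the red one at (200,260) and the square spare die at (340,152). I choose the one on the tray at (222,200). In the side view it is at (278,205). Next is a closer look with the wrist camera.

Run:
```python
from h import *
import pickle
F=pickle.load(open('f0.pkl','rb')); f=F['top']
print(f['fx'])
P=cloud(f)
for n,u,v in [('die',222,200),('bowl',307,231),('weight',153,242),('handle',263,192),('trayFL',257,155),('trayNL',250,225),('corner',187,165),('red',200,260),('beddown',245,231),('bottle',388,176)]:
    print(n,world(f,u,v).round(3), world(F['top'],u,v,.05).round(3))
m=(abs(P[...,2]-.05)<.006)&(P[...,0]>.3)&(P[...,0]<.9)
pts=P[m][:,:2]; print(len(pts), cv2.minAreaRect(pts.astype(np.float32)))
c=cv2.resize(cv2.cvtColor(f['image'][80:270,60:330],cv2.COLOR_RGB2BGR),None,fx=2.9,fy=2.9,interpolation=2)
cv2.imwrite('pics/crop.png',c)
```

```text
472.3552886179471
die [0.514 0.146 0.063] [0.516 0.147 0.05 ]
bowl [ 0.419 -0.144  0.006] [ 0.413 -0.139  0.05 ]
weight [0.369 0.368 0.076] [0.372 0.374 0.05 ]
handle [0.545 0.008 0.051] [0.545 0.008 0.05 ]
trayFL [0.685 0.029 0.02 ] [0.676 0.03  0.05 ]
trayNL [0.436 0.052 0.022] [0.431 0.052 0.05 ]
corner [0.638 0.271 0.05 ] [0.638 0.271 0.05 ]
red [0.316 0.219 0.021] [0.313 0.216 0.05 ]
beddown [0.415 0.069 0.023] [0.411 0.068 0.05 ]
bottle [ 0.593 -0.406  0.094] [ 0.604 -0.419  0.05 ]
4682 ((0.6517040133476257, 0.024557948112487793), (0.497954398393631, 1.1263482570648193), 8.68887710571289)
```

View pics/crop.png

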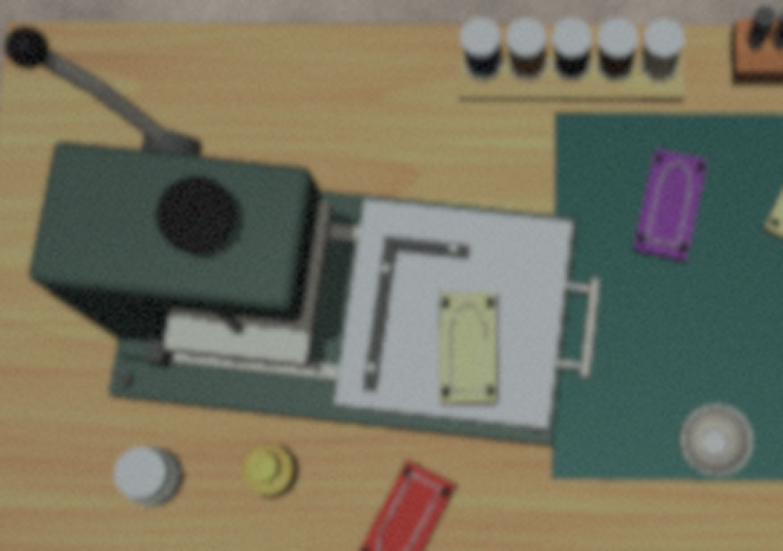

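The crop shows the die at about (468,348), with its blade pointing up at the side fence. The fence corner is at (392,250) and the handle bar at (590,328). Next I move the wrist camera over the tray.

Run:
```python
from h import *
import pickle
# press +x in world from handle->die rough: yaw about 90-7 deg
yaw=np.radians(-10)   # tool x ~ press -y ; tool y ~ world -y
q=None
for y in (yaw,yaw+np.pi):
  for p in ([.50,.06,.45],):
    q=robot.inverse_kinematics(p,[np.pi,0,y]); print(y,q)
robot.goto([.50,.06,.45],[np.pi,0,yaw])
f=robot.grab_frame('wrist'); pickle.dump(f,open('w1.pkl','wb')); save(f,'w1')
print(-f['R'].T@f['t'],f['R'],f['fx'],robot.sense()['t'],robot.sense()['tcp_pos'])
```

```text
-0.17453292519943295 [ 0.49681389  0.12848106 -0.78109857  1.56745319  0.09068265  1.48301092
 -2.03344812]
2.9670597283903604 [ 0.69444843  0.17337021 -1.03173928  1.55983943  0.1490416   1.49296507
  1.05397579]
[0.57101372 0.04620624 0.58109499] [[-1.75387323e-01 -9.84499492e-01 -1.92488894e-04]
 [-9.44550250e-01  1.68215278e-01  2.82007883e-01]
 [-2.77604238e-01  4.96424231e-02 -9.59412068e-01]] 291.09994811890743 2.85 [0.50024059 0.05907979 0.44968653]
```

View pics/w1.png

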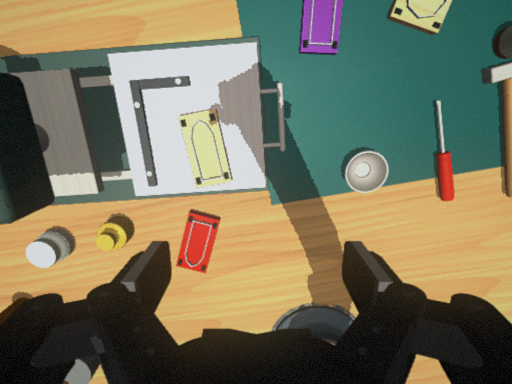

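The wrist view shows the die at (206,147) with its blade tip up, the fence corner's inside at about (146,92), the pull bar at (281,117) and the bowl at (366,172). Now the measurements, using the top and wrist views.

```bash
cat > meas.py <<'E'
from h import *
from scipy.optimize import least_squares
def dieq(f,c,z=.068,r=45):
    "die top rectangle around pixel c -> world rect (centre,size,angle), centroid pixel"
    hsv=cv2.cvtColor(f['image'],cv2.COLOR_RGB2HSV)
    m=cv2.inRange(hsv,(20,60,60),(38,255,255)); 
    m=cv2.morphologyEx(m,cv2.MORPH_CLOSE,np.ones((7,7)))
    cs,_=cv2.findContours(m,cv2.RETR_EXTERNAL,cv2.CHAIN_APPROX_NONE)
    cs=[k for k in cs if cv2.pointPolygonTest(k,tuple(map(float,c)),False)>=0]
    k=max(cs,key=cv2.contourArea)
    W=np.array([world(f,*p[0],z)[:2] for p in k],np.float32)
    M=cv2.moments(k); return cv2.minAreaRect(W),(M['m10']/M['m00'],M['m01']/M['m00'])
def fence(f,c,z=.06):
    "dark L of the fences nearest pixel c: world outline points at z"
    g=cv2.cvtColor(f['image'],cv2.COLOR_RGB2HSV)
    m=cv2.inRange(g,(0,0,0),(179,110,105))
    cs,_=cv2.findContours(m,cv2.RETR_EXTERNAL,cv2.CHAIN_APPROX_NONE)
    k=min([k for k in cs if cv2.contourArea(k)>60],key=lambda k:abs(cv2.pointPolygonTest(k,tuple(map(float,c)),True)))
    return k,np.array([world(f,*p[0],z)[:2] for p in k])
def tri(fs,ps):
    A=np.zeros((3,3));b=np.zeros(3)
    for f,p in zip(fs,ps):
        C=-f['R'].T@f['t'];d=world(f,*p,0)-C;d/=np.linalg.norm(d);Q=np.eye(3)-np.outer(d,d);A+=Q;b+=Q@C
    return np.linalg.solve(A,b)
def fitL(W,th0):
    "fit the L outline: returns inside corner xy and press x-axis angle"
    def dist(p):
        e=np.array([np.cos(p[2]),np.sin(p[2])]);n=np.array([-e[1],e[0]])
        x=(W-p[:2])@e;y=(W-p[:2])@n
        box=lambda x0,x1,y0,y1: np.hypot(np.maximum(np.maximum(x0-x,x-x1),0),np.maximum(np.maximum(y0-y,y-y1),0))+np.minimum(np.maximum(np.maximum(x0-x,x-x1),np.maximum(y0-y,y-y1)),0)
        return np.minimum(box(0,.015,-.015,.170),box(-.085,.015,-.015,0))
    best=None
    r=least_squares(dist,[*np.array(th0[:2]),th0[2]],loss='soft_l1',f_scale=.003)
    return r.x,np.abs(r.fun).mean()
E
python3 - <<'E'
from meas import *
import pickle
T=pickle.load(open('f0.pkl','rb'))['top'];w=pickle.load(open('w1.pkl','rb'))
(rt,ct),(rw,cw)=dieq(T,(222,200)),dieq(w,(206,147))
print('die top',rt,ct,'\nwrist',rw,cw,'\ntri',tri([T,w],[ct,cw]),'depth',world(w,*cw))
for f,c in((T,(190,180)),(w,(145,140))):
    k,W=fence(f,c); print(len(k),cv2.boundingRect(k),fitL(W,[.63,.262,np.radians(82)]))
    cor=[p for p in k[:,0]]
P=cloud(w)
for n,u,v in(('tray',175,150),('fenceback',145,150),('bar',281,135),('bed',250,201)): print(n,world(w,u,v).round(4))
# handle: depth band
m=(np.abs(P[...,2]-.046)<.006);m[:,:270]=0;m[:,292:]=0;m[:75]=0;m[160:]=0
h=P[m];print('handle',len(h),h.min(0),h.max(0),cv2.minAreaRect(h[:,:2].astype(np.float32)))
E
```

```text
Traceback (most recent call last):
  File "meas.py", line 10, in dieq
    k=max(cs,key=cv2.contourArea)
ValueError: max() iterable argument is empty
```

```bash
cat > m1.py <<'E'
from meas import *
import pickle
T=pickle.load(open('f0.pkl','rb'))['top'];w=pickle.load(open('w1.pkl','rb'))
(rt,ct),(rw,cw)=dieq(T,(222,205)),dieq(w,(206,150))
print('die top',rt,ct,'\nwrist',rw,cw,'\ntri',tri([T,w],[ct,cw]),'depth',world(w,*cw))
for f,c in((T,(190,180)),(w,(145,140))):
    k,W=fence(f,c); print(len(k),cv2.boundingRect(k),fitL(W,[.63,.262,np.radians(82)]))
P=cloud(w)
for n,u,v in(('tray',175,150),('fenceback',145,150),('bar',281,135),('bed',250,201)): print(n,world(w,u,v).round(4))
m=(np.abs(P[...,2]-.046)<.006);m[:,:270]=0;m[:,292:]=0;m[:75]=0;m[160:]=0
h=P[m];print('handle',len(h),h.min(0),h.max(0),cv2.minAreaRect(h[:,:2].astype(np.float32)))
E
python3 - <<'E'
from h import *
import pickle
T=pickle.load(open('f0.pkl','rb'))['top'];w=pickle.load(open('w1.pkl','rb'))
for f,ps in((T,[(222,205),(218,195),(240,205)]),(w,[(190,125),(206,150),(170,150),(145,140),(240,110)])):
    H=cv2.cvtColor(f['image'],cv2.COLOR_RGB2HSV)
    print([ (p,H[p[1]-1:p[1]+2,p[0]-1:p[0]+2].reshape(-1,3).mean(0).round().tolist()) for p in ps])
E
sed -i 's/(20,60,60),(38,255,255)/(22,40,60),(36,255,255)/' meas.py; python3 m1.py
```

```text
[((222, 205), [35.0, 58.0, 165.0]), ((218, 195), [35.0, 58.0, 164.0]), ((240, 205), [100.0, 13.0, 167.0])]
[((190, 125), [32.0, 68.0, 220.0]), ((206, 150), [32.0, 68.0, 223.0]), ((170, 150), [106.0, 7.0, 226.0]), ((145, 140), [70.0, 6.0, 103.0]), ((240, 110), [13.0, 28.0, 149.0])]
die top ((0.514249324798584, 0.1493261456489563), (0.12685148417949677, 0.06055133417248726), 1.4763844013214111) (220.9679537693722, 200.24428684003152) 
wrist ((0.5161629915237427, 0.14672888815402985), (0.1297764927148819, 0.06684974581003189), 1.1613476276397705) (204.82930107526883, 148.31150793650792) 
tri [0.51565244 0.15116257 0.04855514] depth [0.51792685 0.14733636 0.06940031]
65 (187, 173, 8, 33) (array([0.60781316, 0.24057951, 1.47030882]), np.float64(0.0027754717121290825))
359 (130, 76, 60, 109) (array([0.63384232, 0.23456831, 1.47271277]), np.float64(0.0016704583318676877))
tray [0.5224 0.2055 0.0498]
fenceback [0.5328 0.2551 0.0606]
bar [0.5153 0.011  0.0505]
bed [ 0.3859  0.0926 -0.0016]
handle 494 [ 0.48479248 -0.00406135  0.04305712] [0.60434607 0.03386468 0.05146797] ((0.545720100402832, 0.011919421143829823), (0.02769613265991211, 0.11950600892305374), 80.73883819580078)
```

```bash
cat > m2.py <<'E'
from meas import *
import pickle
robot.goto([.53,.11,.40],[np.pi,0,np.radians(-5.6)])
w=pickle.load(open('w1.pkl','rb'))
f=robot.grab_frame('wrist'); pickle.dump(f,open('w2.pkl','wb')); save(f,'w2')
cd=pix(f,[.517,.147,.068]); r,c2=dieq(f,cd); r1,c1=dieq(w,(206,150))
print('die',cd,r,c2,'tri',tri([w,f],[c1,c2]))
bf=pix(f,[.55,.25,.06])
k,W=fence(f,bf); L,e=fitL(W,[.634,.2346,1.4727]); print('fence',cv2.boundingRect(k),L,e)
k1,_=fence(w,(145,140))
for g in(0,-1):  # L extreme corners: back fence far end / side fence free end
    a=[K[:,0][np.argmax(K[:,0]@np.array([1,0] if g else [0,1]))] for K in(k1,k)]
    print(a,tri([w,f],a))
P=cloud(f)
print('head',world(pickle.load(open('f0.pkl','rb'))['top'],170,149,.312))
E
python3 m2.py
```

```text
die [234.17327777 163.62834042] ((0.5142940878868103, 0.1474112868309021), (0.1260896772146225, 0.06560909748077393), 1.0422661304473877) (233.29641233566775, 166.95466273497973) tri [0.51821875 0.14493717 0.09101197]
fence (158, 83, 53, 115) [0.63416262 0.23408578 1.45139621] 0.0016747254560062915
[array([149, 184], dtype=int32), array([175, 197], dtype=int32)] [0.48683322 0.23287691 0.13275309]
[array([189,  84], dtype=int32), array([210,  92], dtype=int32)] [ 0.64675858  0.20030337 -0.16461057]
head [0.61151441 0.28272354 0.312     ]
```

View pics/w2.png

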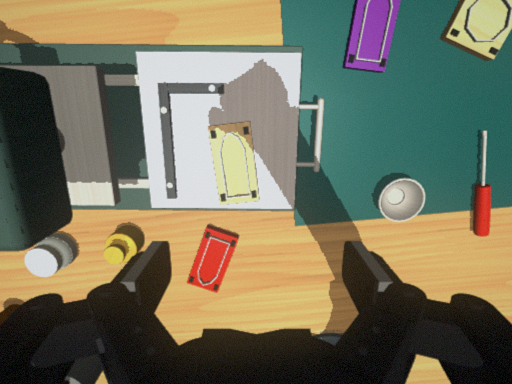

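In the second wrist view the die is at (234,163), the inside fence corner at (172,95) and the bar at (319,135). My gripper's shadow falls on the die's top end. Depth heights agree with the text: die 69 mm, fence 60.6 mm, tray 49.8 mm. Next I refine the press angle from straight edges and check IK for all the push poses.

```bash
cat > m3.py <<'E'
from meas import *
import pickle
for n,segs in (('w1',{'handle':((284,92),(280,150),.044)}),('w2',{'handle':((320,106),(317,165),.044)})):
    f=pickle.load(open(n+'.pkl','rb')); P=cloud(f)
    # handle by depth ridge
    m=(np.abs(P[...,2]-.047)<.006)&(P[...,1]<.03)&(P[...,1]>-.02)&(P[...,0]>.47)&(P[...,0]<.62)
    h=P[m][:,:2]; y=h[:,1]; vx,vy,x0,y0=cv2.fitLine(h.astype(np.float32),cv2.DIST_HUBER,0,.01,.01).ravel()
    print(n,'handle',len(h),h.mean(0),np.degrees(np.arctan2(vy,vx)),h[:,0].min(),h[:,0].max())
    # tray outline by height + brightness/low saturation
    H=cv2.cvtColor(f['image'],cv2.COLOR_RGB2HSV)
    t=((np.abs(P[...,2]-.055)<.02)&(P[...,0]>.4)&(P[...,0]<.72)&(P[...,1]>.03)&(P[...,1]<.31)&(H[...,1]<60)).astype(np.uint8)
    t=cv2.morphologyEx(t,cv2.MORPH_OPEN,np.ones((9,9)))
    c=max(cv2.findContours(t,0,1)[0],key=cv2.contourArea)
    W=np.array([world(f,*p[0],.05)[:2] for p in c],np.float32); print('tray',cv2.minAreaRect(W))
    k,W=fence(f,pix(f,[.55,.25,.06])); 
    for ang in (1.44,1.455,1.47): print(ang,end=' ')
    L,e=fitL(W,[.634,.234,1.46]); print(L,e)
E
python3 m3.py
cat > fr.py <<'E'
from h import *
TH=np.radians(83.8); O=np.array([.634,.2343])
e=np.array([np.cos(TH),np.sin(TH)]); n=np.array([-e[1],e[0]])
def reg(x,y,z): return np.array([*(O+x*e+y*n),z])
YAW=TH-np.pi
def rpy(tilt=0,yaw=YAW):
    "tool down, leaning so that the wrist sits 'tilt' rad towards press -x"
    from scipy.spatial.transform import Rotation as R
    A=R.from_rotvec(np.array([*n,0])*-tilt)*R.from_euler('xyz',[np.pi,0,yaw]); return A.as_euler('xyz')
E
python3 - <<'E'
from fr import *
for y in(YAW,YAW+np.pi):
  for t in(0,.2):
    print(t,y,[None if robot.inverse_kinematics(reg(*p),rpy(t,y)) is None else 1 for p in[(-.17,.108,.15),(-.17,.108,.05),(-.06,.108,.06),(-.033,.21,.15),(-.033,.21,.06),(-.033,.14,.06),(-.28,.065,.15),(-.28,.065,.045),(-.03,.065,.045)]], rpy(t,y))
E
```

```text
w1 handle 515 [0.54930788 0.0088122 ] -5.53405 0.48479247772756173 0.6043460670515965
tray ((0.5614603161811829, 0.16576042771339417), (0.25098752975463867, 0.2495226114988327), 83.98216247558594)
1.44 1.455 1.47 [0.63384232 0.23456831 1.4727128 ] 0.0016704583827880143
w2 handle 615 [0.55004295 0.00929811] -6.1117992 0.4852430930201894 0.6043798565881402
tray ((0.5617870092391968, 0.16521191596984863), (0.24985170364379883, 0.24879753589630127), 84.03660583496094)
1.44 1.455 1.47 [0.63416262 0.23408578 1.4513962 ] 0.0016747254541053683
0 -1.679006740418545 [1, 1, 1, 1, 1, 1, 1, 1, 1] [-3.14159265  0.         -1.67900674]
0.2 -1.679006740418545 [1, 1, 1, 1, 1, 1, 1, 1, 1] [ 3.14159265  0.2        -1.67900674]
0 1.4625859131712482 [1, 1, 1, 1, 1, 1, 1, 1, 1] [-3.14159265  0.          1.46258591]
0.2 1.4625859131712482 [1, 1, 1, 1, 1, 1, 1, 1, 1] [ 3.14159265 -0.2         1.46258591]
```

```bash
sed -i 's/83.8/84.0/;s/\.634,\.2343/.6342,.2353/' fr.py
python3 - <<'E'
from fr import *
robot.grip(0.8,20)
robot.goto(reg(-.172,.108,.20),rpy())
robot.move_straight(reg(-.172,.108,.09),vel=.12)
r=robot.move_straight(reg(-.172,.108,.050),vel=.025,contact_N=3)
s=robot.sense(); print(r,s['tcp_pos'],s['wrist_force'],s['t'])
if r:
    z=s['tcp_pos'][2]+.006
    robot.move_straight(reg(-.172,.108,z),vel=.03)
    print(robot.sense()['wrist_force'])
    r=robot.move_straight(reg(-.065,.108,z),vel=.03,contact_N=5)
    s=robot.sense(); p=s['tcp_pos'][:2]-O; print(r,p@e,p@n,s['tcp_pos'],s['wrist_force'],s['t'])
f=robot.grab_frame('wrist'); save(f,'w3')
E
```

```text
True [0.50881014 0.07552192 0.05384448] [-1.8272634  -0.53799724  5.14100995] 9.6583
[ 0.4275639  0.3152644 -0.3477419]
True -0.07592421853492748 0.10825722900220905 [0.51859957 0.17110766 0.05936728] [-0.21913962 -0.16714523  0.06509363] 12.8417
```

View pics/w3.png

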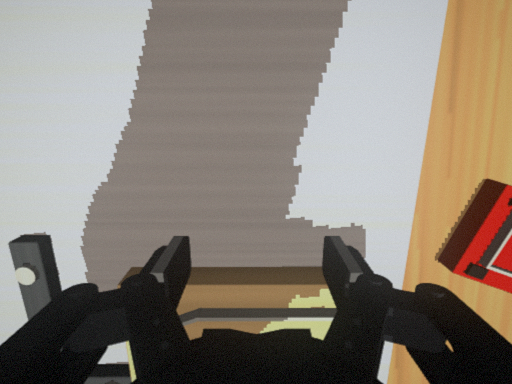

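The picture shows both fingers level on the die's long edge. The stop at x = -76 mm (expected -77 mm) means the die lies flat against the back fence. Next is the -y push on its end.

Run:
```python
from fr import *
z=robot.sense()['tcp_pos'][2]
robot.move_straight(reg(-.10,.108,z),vel=.06)
robot.move_straight(reg(-.10,.108,.15),vel=.2)
robot.grip(0.0,20)
robot.goto(reg(-.034,.215,.15),rpy())
robot.move_straight(reg(-.034,.215,.068),vel=.12)
r=robot.move_straight(reg(-.034,.125,.068),vel=.03,contact_N=5)
s=robot.sense(); p=s['tcp_pos'][:2]-O; print(r,p@e,p@n,s['tcp_pos'],s['wrist_force'],s['t'])
f=robot.grab_frame('wrist'); save(f,'w4')
```

```text
True -0.03409537902194214 0.14365196075100703 [0.48777104 0.21640712 0.06750654] [-0.20043136  0.60333438 -0.40651405] 18.2
```

It stopped at y = 143.7 mm, which is 130 mm of die plus the finger's half width. Now I square it once more against the back fence, then look.

Run:
```python
from fr import *
from meas import dieq,fence,fitL
import pickle
robot.move_straight(reg(-.034,.17,.068),vel=.08)
robot.move_straight(reg(-.034,.17,.15),vel=.2)
robot.grip(0.8,20)
robot.goto(reg(-.12,.065,.15),rpy())
robot.move_straight(reg(-.12,.065,.060),vel=.12)
r=robot.move_straight(reg(-.065,.065,.060),vel=.03,contact_N=5.5)
s=robot.sense(); p=s['tcp_pos'][:2]-O; print(r,p@e,p@n,s['wrist_force'],s['t'])
robot.move_straight(reg(-.10,.065,.060),vel=.06)
robot.move_straight(reg(-.12,.065,.2),vel=.2)
robot.goto([.49,.09,.38],[np.pi,0,np.radians(-6)])
f=robot.grab_frame('wrist'); pickle.dump(f,open('w5.pkl','wb'))
print(robot.sense()['t'])
a=pix(f,reg(-.1,.06,.06)).astype(int)
c=f['image'][max(a[1]-130,0):a[1]+100,max(a[0]-130,0):a[0]+130]
cv2.imwrite('pics/w5.png',cv2.resize(c[...,::-1],None,fx=2.5,fy=2.5,interpolation=2)); print(a)
```

```text
True -0.07566905414106712 0.06529634826423346 [-0.54763647  0.19069893  0.68253759] 22.7917
27.6333
[216 109]
```

View pics/w5.png

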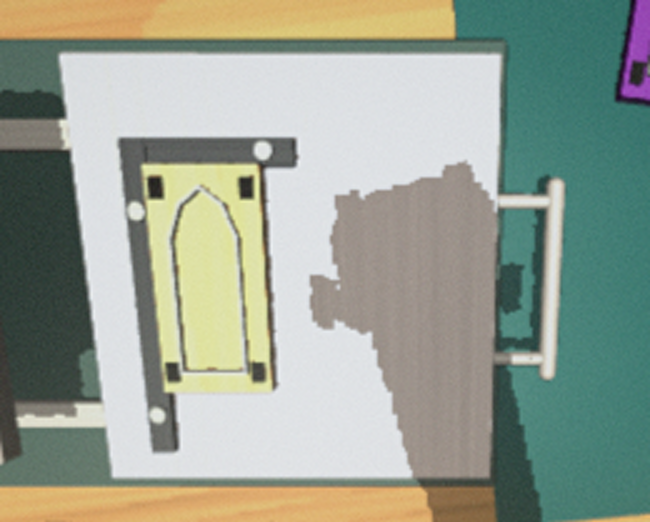

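The picture shows the die snug in the corner: its top end meets the side fence at y≈164 px, and its left edge lies along the back fence with no gap. The tray has not moved. Now I push the handle with shut fingers, leaning back.

Run:
```python
from fr import *
robot.grip(0.0,20)
robot.goto(reg(-.295,.065,.20),rpy(.2))
robot.move_straight(reg(-.295,.065,.046),vel=.12)
s=robot.sense(); print(s['tcp_pos'],s['wrist_force'],s['t'])
r=robot.move_straight(reg(.0,.065,.046),vel=.045,contact_N=25)
s=robot.sense(); p=s['tcp_pos'][:2]-O; print(r,p@e,p@n,s['tcp_pos'],s['wrist_force'],s['t'])
```

```text
[ 0.53904224 -0.05147785  0.04639999] [-0.07220359  0.14815182  0.65139742] 30.65Traceback (most recent call last):
  File "<stdin>", line 6, in <module>
plant.IKError: the arm cannot follow that straight line within its joint ranges
```

Run:
```python
from fr import *
for t in(.2,.1,0):
  for x in(-.29,-.2,-.1,-.06,-.04,-.03,-.02,-.01,0):
    q=robot.inverse_kinematics(reg(x,.065,.046),rpy(t)); print(t,x,None if q is None else q.round(2))
```

```text
0.2 -0.29 [-0.54  0.72  0.92  2.05 -1.    0.94 -2.24]
0.2 -0.2 [-0.69  0.7   0.89  2.05 -1.01  0.9  -2.41]
0.2 -0.1 [-0.84  0.71  0.86  2.01 -1.02  0.87 -2.6 ]
0.2 -0.06 [-0.91  0.73  0.88  1.98 -1.04  0.89 -2.66]
0.2 -0.04 [ 0.46  0.94 -1.19  1.89  0.93  0.89  1.93]
0.2 -0.03 [ 0.45  0.94 -1.19  1.88  0.94  0.9   1.91]
0.2 -0.02 [ 0.43  0.94 -1.19  1.87  0.94  0.9   1.9 ]
0.2 -0.01 [ 0.41  0.95 -1.19  1.86  0.94  0.9   1.88]
0.2 0 [ 0.39  0.95 -1.19  1.85  0.95  0.91  1.87]
0.1 -0.29 [-0.63  0.74  0.98  2.05 -0.95  0.9  -2.32]
0.1 -0.2 [-0.79  0.74  0.97  2.04 -0.97  0.89 -2.48]
0.1 -0.1 [-0.97  0.79  1.    1.99 -1.    0.93 -2.64]
0.1 -0.06 [ 0.45  0.93 -1.19  1.88  0.96  0.99  1.9 ]
0.1 -0.04 [ 0.41  0.94 -1.19  1.86  0.97  1.    1.87]
0.1 -0.03 [ 0.39  0.94 -1.19  1.85  0.97  1.    1.86]
0.1 -0.02 [ 0.37  0.95 -1.19  1.84  0.97  1.01  1.85]
0.1 -0.01 [ 0.35  0.95 -1.19  1.83  0.98  1.01  1.83]
0.1 0 [ 0.34  0.96 -1.19  1.82  0.98  1.02  1.82]
0 -0.29 [-0.71  0.77  1.03  2.06 -0.9   0.86 -2.4 ]
0 -0.2 [-0.87  0.78  1.03  2.03 -0.9   0.87 -2.57]
0 -0.1 [ 0.47  0.92 -1.19  1.89  0.99  1.08  1.9 ]
0 -0.06 [ 0.39  0.94 -1.19  1.85  1.    1.1   1.85]
0 -0.04 [ 0.35  0.95 -1.19  1.83  1.    1.11  1.82]
0 -0.03 [ 0.34  0.96 -1.19  1.82  1.    1.12  1.81]
0 -0.02 [ 0.32  0.96 -1.19  1.81  1.    1.12  1.8 ]
0 -0.01 [ 0.3   0.97 -1.19  1.8   1.    1.13  1.79]
0 0 [ 0.28  0.97 -1.19  1.79  1.01  1.13  1.78]
```

Run:
```python
from fr import *
for b in(0,np.pi):
 for dy in(-.6,-.4,-.2,.2,.4,.6):
  for t in(.2,.1,0):
    Q=[robot.inverse_kinematics(reg(x,.065,.046),rpy(t,YAW+b+dy)) for x in(-.295,-.2,-.1,-.05,-.02,-.005)]
    d=[9 if a is None or c is None else abs(a-c).max() for a,c in zip(Q,Q[1:])]
    if max(d)<.8: print(b,dy,t,np.round(d,2),Q[0].round(2),Q[-1].round(2))
```

```text
0 -0.6 0.2 [0.19 0.19 0.1  0.06 0.03] [ 0.94  0.89 -1.19  1.97  0.83  0.89  1.81] [ 0.4   0.95 -1.19  1.86  0.95  0.91  1.28]
0 -0.6 0.1 [0.18 0.19 0.09 0.06 0.03] [ 0.89  0.88 -1.19  1.97  0.91  0.95  1.71] [ 0.34  0.96 -1.19  1.83  0.98  1.02  1.23]
0 -0.6 0 [0.18 0.19 0.09 0.06 0.03] [ 0.84  0.87 -1.18  1.97  0.98  1.03  1.61] [ 0.29  0.97 -1.19  1.79  1.01  1.13  1.19]
0 -0.4 0 [0.18 0.19 0.09 0.06 0.03] [ 0.84  0.87 -1.18  1.97  0.98  1.03  1.81] [ 0.29  0.97 -1.19  1.79  1.01  1.13  1.39]
0 0.2 0.2 [0.17 0.19 0.1  0.06 0.03] [-0.51  0.7   0.88  2.05 -0.98  0.92 -2.06] [-0.95  0.73  0.81  1.94 -1.    0.86 -2.59]
0 0.2 0.1 [0.17 0.18 0.09 0.05 0.03] [-0.6   0.72  0.94  2.05 -0.92  0.87 -2.14] [-1.07  0.81  0.96  1.91 -0.98  0.93 -2.64]
0 0.4 0.2 [0.17 0.18 0.1  0.06 0.03] [-0.49  0.68  0.84  2.05 -0.95  0.9  -1.88] [-0.94  0.72  0.79  1.94 -0.98  0.85 -2.4 ]
0 0.4 0.1 [0.17 0.18 0.09 0.05 0.03] [-0.58  0.7   0.9   2.05 -0.89  0.85 -1.97] [-1.03  0.77  0.89  1.91 -0.92  0.88 -2.49]
0 0.4 0 [0.18 0.19 0.09 0.05 0.03] [-0.66  0.72  0.95  2.05 -0.83  0.81 -2.05] [-1.09  0.81  0.94  1
[... 2230 characters left out ...]
3.141592653589793 0.4 0.1 [0.29 0.18 0.09 0.05 0.19] [ 0.79  0.75 -1.    1.98  0.73  0.82 -0.3 ] [ 0.02  0.67 -0.62  1.84  0.44  0.72 -0.52]
3.141592653589793 0.4 0 [0.3  0.18 0.21 0.05 0.02] [ 0.74  0.75 -1.    1.98  0.83  0.89 -0.41] [-0.02  0.69 -0.62  1.81  0.53  0.82 -0.61]
3.141592653589793 0.6 0.2 [0.27 0.2  0.09 0.19 0.03] [ 0.94  0.89 -1.19  1.97  0.83  0.89 -0.13] [ 0.2   0.73 -0.81  1.87  0.55  0.68 -0.37]
3.141592653589793 0.6 0.1 [0.27 0.19 0.2  0.05 0.03] [ 0.89  0.88 -1.19  1.97  0.91  0.95 -0.23] [ 0.15  0.74 -0.81  1.84  0.63  0.78 -0.46]
3.141592653589793 0.6 0 [0.18 0.3  0.09 0.05 0.03] [ 0.74  0.75 -1.    1.98  0.83  0.89 -0.21] [ 0.1   0.75 -0.81  1.8   0.69  0.89 -0.54]
```

Run:
```python
from fr import *
o=rpy(.2,YAW+.4)
robot.move_straight(reg(-.295,.065,.046),attitude=o,vel=.1)
s=robot.sense(); print(s['tcp_pos'],s['wrist_force'],s['t'])
r=robot.move_straight(reg(-.005,.065,.046),vel=.045,contact_N=25)
s=robot.sense(); p=s['tcp_pos'][:2]-O; print(r,p@e,p@n,s['tcp_pos'],s['wrist_force'],s['t'])
```

```text
[ 0.5389478  -0.05129057  0.04636192] [ 0.93942691 -0.50812531  0.10120864] 31.2
True -0.07096068887940565 0.06469471130201485 [0.56244228 0.17149048 0.04543858] [ 0.44167582 -2.1262713   1.2928645 ] 35.675
```

The push stopped at x = -71 mm, so either the tray started less than fully drawn out or something blocks it. I back off a little and look.

Run:
```python
from fr import *
robot.move_straight(reg(-.10,.065,.046),vel=.06)
robot.move_straight(reg(-.17,.065,.20),vel=.2)
F={n:robot.grab_frame(n) for n in('top','side','wrist')}
import pickle; pickle.dump(F,open('f6.pkl','wb'))
a=cv2.resize(F['top']['image'][100:260,50:290],None,fx=2.4,fy=2.4,interpolation=2)
b=cv2.resize(F['side']['image'][150:330,200:400],(427,384),interpolation=2)
b=b[:, :220] if 0 else cv2.resize(b,(224,202)); c=cv2.resize(F['wrist']['image'],(224,168))
im=np.hstack([a,np.vstack([b,c,np.zeros((14,224,3),np.uint8)])]); print(im.shape)
cv2.imwrite('pics/c6.png',im[...,::-1])
```

```text
(384, 800, 3)
```

View pics/c6.png

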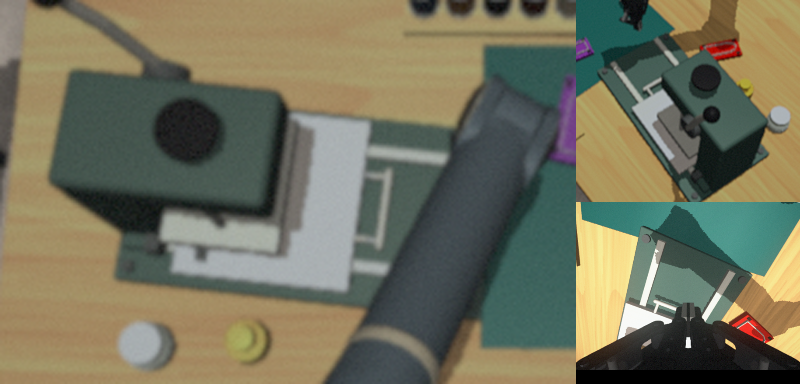

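The tray is now under the platen: its front edge is at about (360,210) in the composite, and the bed's front is exposed, hidden by the arm. The tray probably started about 0.19 m out. A second, slow and firmer push will confirm the hard stop.

Run:
```python
from fr import *
robot.move_straight(reg(-.10,.065,.046),vel=.2)
r=robot.move_straight(reg(-.04,.065,.046),vel=.012,contact_N=32)
s=robot.sense(); p=s['tcp_pos'][:2]-O; print(r,p@e,p@n,s['tcp_pos'],s['wrist_force'],s['t'])
robot.move_straight(reg(-.10,.065,.046),vel=.06)
robot.move_straight(reg(-.17,.065,.20),vel=.2)
robot.goto([.45,.0,.36],[np.pi,0,np.radians(-6)])
F={n:robot.grab_frame(n) for n in('top','wrist')}
import pickle; pickle.dump(F,open('f7.pkl','wb')); print(robot.sense()['t'])
f=F['top']; P=cloud(f); T=pickle.load(open('f0.pkl','rb'))['top']
rc=lambda X:((X[:2]-O)@e, (X[:2]-O)@n)
# height/brightness profile along press x, on y=.16 (tray +y strip) and y=.065 in top view
for y in(.16,.175):
    L=[]
    for x in np.arange(-.25,.05,.005):
        u=pix(f,reg(x,y,.05)).round().astype(int); L.append(int(f['image'][u[1],u[0]].mean()))
    print(y,L)
cv2.imwrite('pics/c7.png',np.hstack([cv2.resize(f['image'][100:260,50:290],(430,287)),cv2.resize(F['wrist']['image'],(370,287))])[...,::-1])
```

```text
True -0.07084943338121423 0.0647405603955136 [0.56240831 0.17160592 0.04542778] [-0.49549744 -1.84292806  0.52606655] 41.7917
44.3583
0.16 [58, 50, 44, 40, 50, 60, 75, 81, 81, 79, 90, 123, 133, 132, 126, 144, 139, 134, 135, 131, 127, 145, 139, 135, 135, 131, 130, 147, 142, 135, 136, 134, 128, 149, 141, 137, 130, 134, 127, 150, 140, 137, 132, 128, 128, 118, 135, 147, 162, 170, 167, 168, 171, 170, 165, 168, 170, 169, 169, 169]
0.175 [56, 40, 38, 46, 61, 75, 81, 81, 78, 75, 90, 88, 89, 89, 87, 88, 88, 88, 89, 89, 86, 88, 89, 90, 91, 86, 90, 89, 89, 89, 89, 88, 86, 90, 88, 88, 87, 87, 87, 88, 88, 86, 88, 89, 87, 83, 79, 150, 165, 169, 169, 171, 173, 168, 168, 168, 169, 168, 170, 170]
```

View pics/c7.png

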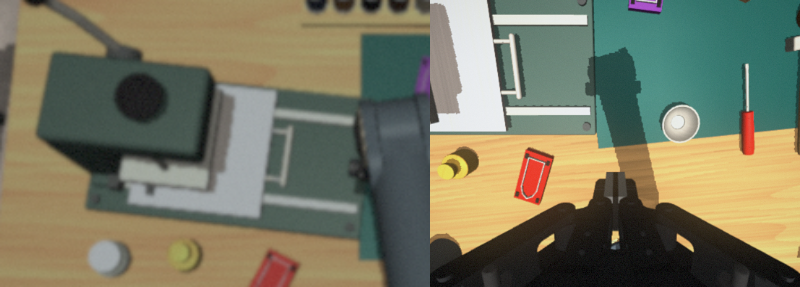

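Run:
```python
from fr import *
for t in(.7,.85,1.0):
 for dy in(-.3,0,.4,.8):
  for x in(-.32,-.25,-.2):
   for z in(.2,.15):
    for y in(.03,.1,.17):
     q=robot.inverse_kinematics(reg(x,y,z),rpy(t,YAW+dy))
     if q is not None: print(t,dy,x,y,z,q.round(2))
```

```text
0.7 -0.3 -0.32 0.03 0.2 [-0.13  0.57  0.72  1.83 -0.99  1.44 -2.53]
0.7 -0.3 -0.32 0.1 0.2 [-0.13  0.47  0.72  1.98 -0.93  1.37 -2.48]
0.7 -0.3 -0.32 0.17 0.2 [-0.42  0.56  1.2   2.13 -0.99  1.55 -2.25]
0.7 -0.3 -0.32 0.03 0.15 [ 0.01  0.6   0.53  1.85 -0.97  1.31 -2.51]
0.7 -0.3 -0.32 0.1 0.15 [-0.12  0.56  0.72  2.01 -1.    1.34 -2.38]
0.7 -0.3 -0.32 0.17 0.15 [-0.1   0.46  0.72  2.16 -0.95  1.28 -2.32]
0.7 -0.3 -0.25 0.03 0.2 [-0.25  0.54  0.72  1.87 -1.03  1.37 -2.6 ]
0.7 -0.3 -0.25 0.1 0.2 [-0.12  0.39  0.53  2.02 -0.93  1.23 -2.62]
0.7 -0.3 -0.25 0.17 0.2 [-0.27  0.31  0.72  2.18 -0.93  1.23 -2.54]
0.7 -0.3 -0.25 0.03 0.15 [-0.11  0.57  0.53  1.9  -1.02  1.25 -2.56]
0.7 -0.3 -0.25 0.1 0.15 [-0.11  0.48  0.53  2.06 -1.    1.19 -2.5 ]
0.7 -0.3 -0.25 0.17 0.15 [-0.11  0.38  0.52  2.21 -0.98  1.13 -2.45]
0.7 -0.3 -0.2 0.03 0.2 [ 1.03  0.87 -1.32  1.82  0.19  0.88  2.54]
0.7 -0.3 -0.2 0.1 0.2 [-0.37  0.41  0.72  2.06 -1.03  1.24 -2.62]
0.7 -0.3 -0.2 0.17 0.2 [-0.23  0.26  0.52  2.2  -0.95  1.12 -2.65]
0.7 -0.3 -0.2 0.03 0.15 [-0.11  0.53  0.4   1.92 -1.02  1.15 -2.65]
0.7 -0.3 -0.2 
[... 12585 characters left out ...]
48  0.14  2.01 -1.03  1.34 -1.39]
1.0 0.8 -0.25 0.17 0.2 [ 0.33  0.4   0.14  2.15 -1.01  1.32 -1.32]
1.0 0.8 -0.25 0.03 0.15 [ 0.36  0.64  0.    1.87 -1.02  1.26 -1.42]
1.0 0.8 -0.25 0.1 0.15 [ 0.36  0.56  0.06  2.03 -1.04  1.26 -1.32]
1.0 0.8 -0.25 0.17 0.15 [ 0.48  0.5  -0.05  2.17 -1.    1.19 -1.26]
1.0 0.8 -0.2 0.03 0.2 [ 0.32  0.55 -0.05  1.88 -1.04  1.24 -1.53]
1.0 0.8 -0.2 0.1 0.2 [ 0.5   0.47 -0.24  2.03 -0.99  1.15 -1.5 ]
1.0 0.8 -0.2 0.17 0.2 [ 0.54  0.39 -0.24  2.18 -1.01  1.14 -1.42]
1.0 0.8 -0.2 0.03 0.15 [ 0.46  0.63 -0.24  1.89 -0.98  1.11 -1.51]
1.0 0.8 -0.2 0.1 0.15 [ 0.5   0.56 -0.24  2.05 -1.02  1.09 -1.41]
1.0 0.8 -0.2 0.17 0.15 [ 0.69  0.52 -0.43  2.19 -0.98  1.   -1.38]
```

Both pushes stopped at the same spot to within 0.1 mm, at 25 N and at 32 N, so the tray is at its stops. The tray front at press x ≈ -178 mm fits that. A last oblique look under the platen will show whether the die is still in its corner.

Run:
```python
from fr import *
import pickle
robot.goto(reg(-.25,.1,.15),rpy(1.0))
f=robot.grab_frame('wrist'); pickle.dump(f,open('w8.pkl','wb')); print(robot.sense()['t'])
d=.188
for nme,X in dict(trayfront=reg(-.203+d,.065,.05),diefar=reg(-.066+d,.13,.068),dienear=reg(-.066+d,0,.068),diefarlow=reg(-.066+d,.13,.05),backfence_end=reg(d,.17,.06),sidef_end=reg(-.085+d,0,.06)).items(): print(nme,pix(f,X).round(1))
a=pix(f,reg(-.066+d,.065,.06)).astype(int); x0=max(a[0]-130,0);y0=max(a[1]-60,0); print(x0,y0)
cv2.imwrite('pics/c8.png',cv2.resize(f['image'][y0:y0+150,x0:x0+260][...,::-1],None,fx=3,fy=3,interpolation=2))
```

```text
46.0833
trayfront [230.8 193.3]
diefar [272.7 223.9]
dienear [200.8 223.8]
diefarlow [272.6 214.2]
backfence_end [290.5 225.8]
sidef_end [199.1 217.4]
106 159
```

View pics/c8.png

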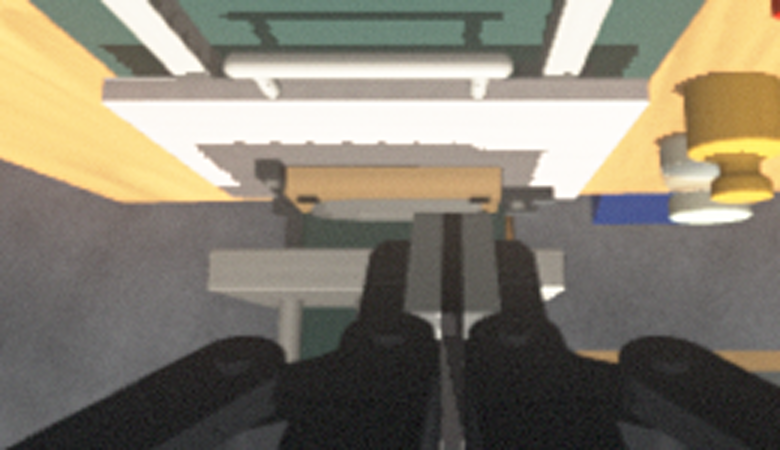

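The view is upside down. It shows the die's front face at pixels (201.7–273.7, 215–225); I predicted (200.8–272.7, 214–224) for a die in the corner with the tray home. The face is parallel to the tray front and meets the side fence, so I hand in.

```bash
python3 -c "
from plant import robot
print(robot.close_job(), robot.sense()['t'])"
```

```text
the job is handed in; nothing more can be done
the job is handed in; nothing more can be done
```

The die is snug in the fence corner and the tray is at its stops under the press; I handed the job in after about 46 s of the 72 s allowed, and no verdict came back.

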